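# Dip the hammer gearbox and present the gauge rod

### The arm

A 6-joint arm with a two-finger parallel gripper is mounted at the origin on the work surface. World frame = base frame: x ahead of the robot, y to its left, z up, the work surface at z = 0. Lengths are in mm, angles in rad, forces in N, time in s.
With the tool pointing down it reaches from about 275 to 750 mm from the base axis. Payload 10.2 kg.
Tool frame: the origin (TCP) lies between the finger pads, 19 mm behind the fingertips; this is the grasp point; z points along the fingers, y is the line along which they close (so a half turn about z gives the same grasp; the last joint's range is limited). The gripper opens to 85 mm and grips with 20 to 120 N. Pads are 22 mm wide; open, the fingers measure 114 mm over their backs; the gripper's body (76 mm by 85 mm) begins 54 mm behind the grasp point. The pads swing forward as they close: fully open they stand 13 mm farther back than shut.
Start: joints at [-1.444, 0.313, 1.498, -0, 1.331, -0.223], TCP at [179.91, -493.218, 249.994] pointing down, gripper open.
Joint ranges: [-2.94, 2.94], [-0.97, 2.17], [0.19, 2.56], [-1.23, 4.37], [0.02, 3.11], [-2.88, 2.88]. Speed limits (rad/s): [2.39, 2.39, 3.01, 3.14, 3.14, 3.14].

### API

Orientations are given as a unit quaternion [w, x, y, z].
In Python, from rig import * gives the robot as it stands.
- The arm moves only by the tool arm_command, never from a script. Its argument "steps" is a list that holds one entry, the list of rows, each a list of 7 numbers: the opening, from 0 (shut) to 1 (fully open), then the shift along the tool's x, y, z each as a share of 0.05 m, from -1 to 1, then the turn, a rotation vector about the tool's x, y, z each as a share of 0.15 rad, from -1 to 1. A call has 1 to 8 rows; each row shifts and turns the commanded pose from where the row before left it, along the tool's axes as they then stand; what a row does not reach is not made up. A row lasts 1/8 s, in which the tool goes at most 62.5 mm and 10.7 degrees, less where a joint would pass 70% of its speed; a pose out of reach is approached as far as the arm can. A call with a number of a shift or a turn outside -1 to 1 is refused whole. A call with a gripper value outside its range is refused whole. The fingers move at their own pace and stop on an object; "squeeze" is the grip in N (left out, the last holds). Time passes only in rows, so rows that do not move let the fingers close. It gives the time, the measured TCP pose, the force, the opening and the grip force at its end, in the units of the state.
- sense(): the state, without advancing time (a new reading comes with each control period).
- capture(name): name is "side" or "top"; returns the picture (400x640x3 uint8, red, green, blue); there is no depth.
- get_calibration(name): a dict with "intrinsics" (3x3 intrinsics, pixels), "rvec" (rotation vector, rad) and "tvec" (3), from world to camera coordinates, as OpenCV has them. Camera axes: x right, y down, z forward; pixel columns grow to the right and rows downward; lengths in mm; the calibration is good to about 2 mm. A picture is of the moment at which its call begins. get_calibration takes no time and is no camera call.
- finish_job(): hands the job in; it is judged then, once.
The state is a dict: "time_s": time; "joints": joint angles; "dq": joint speeds; "tau": joint torques, N m; "eef_pos": TCP position; "ee_rot": TCP orientation; "force": force on the tool from outside, world axes, zero at the start; "wrist_torque": the same for the moment, N m; "grip_width": opening from 0.0 (shut) to 1.0 (fully open); "grip_force": force on a finger pad.
Only numpy, scipy, OpenCV 4.12 (cv2) and the standard library are available. Lean on these libraries where they do the work, as an engineer would, in place of code of your own. Each camera call takes 0.05 s, during which the arm holds its last target. There are 200 camera calls.

### The job

Swing the cam lever on the rest right over to free the gauge rod, lift the rod out by its handle, and gently push it down the slanted dip tube of the gear housing until its collar stops on the tube's mouth. Draw it right out again and present it for reading: finish while holding the rod by its handle, level and still, clear of everything, with its tip about 10 cm above the middle of the square white tile. Leave the battery, the can and the drill chuck alone.

Things in the scene. Friction and masses are not known exactly. Their poses are not given: they have to be found in the camera images.
- gauge_rod: Loose dip gauge, 0.1 kg: steel rod 10 mm diameter, 110 mm long; collar 28 mm diameter, 6 mm thick; black flat-sided handle 50 mm long (x), 16 mm wide (y), 22 mm high (z). Origin on the axis at the collar face that looks to the tip; x along the axis to the handle, z up at the start. Starts level in the rest's slots, axis 45 mm above the bench, handle overhanging the rest's +x end.
- rod_tip (a point): Tip end of the gauge rod, on its axis, 110 mm from the collar face (origin of gauge_rod) along its -x.
- rod_grip (a point): Middle of the rod's handle, on the axis, 31 mm from the collar face along +x of the rod. The grasp is 16 mm wide, from above, fingers closing along the rod's y.
- rest: Fixed rest: grey base plate 125 mm (x) by 70 mm (y from -29 to +41 mm), 12 mm thick; two posts 51 mm high at x = +38 and -45 mm with slots open at the top. Origin at the underside below the rod's axis; the rod lies along x, tip to -x. Cam lever's pivot at x = 0, y = +22 mm, z = 57 mm, axis along x, between cheeks 68 mm high.
- cam_lever (a joint): Cam lever on the rest, rad. 0 to 0.1 at the start: its nose lies across the rod and locks it; the arm (11 mm thick, 65 mm pivot to knob) leans 40 degrees from upright to the rest's -y, over the rod. Grows as the arm is swung up and over to the rest's +y, lifting the nose; stop at 1.5, free above 1.1. Friction 0.06 N m, stays where left. Closed fingers can push it over.
- lever_tip (a point): Centre of the black ball knob (20 mm diameter) at the end of the cam lever's arm.
- housing: Fixed aluminium gear housing 130 x 120 mm, 142 mm high with the round bolted cover on top, on a steel plate 210 x 150 mm (x from -125 to +85 mm), black motor stub on its -x side. Origin at the underside below the middle of the block; its +x face carries the dip tube, which points up and away from the robot; z up.
- guide_tube: Steel dip tube fixed in the housing, 30 degrees above level. Origin at the centre of its mouth (110 mm along the housing's x, 140 mm above the bench); z out of the mouth along the axis, y level. Outside 22 mm, 27 mm at the mouth; bore 15 mm, flaring over the last 14 mm to 20 mm; over 110 mm deep: the rod goes in tip first along -z until its collar stops on the mouth.
- reading_tile: Fixed white ceramic tile 140 x 140 mm, 6 mm thick, flat on the bench. Origin at the centre of its underside.
- battery: Bystander: black battery pack 115 x 75 mm, 65 mm high, loose.
- grease_can: Bystander: upright can 60 mm diameter, 100 mm high, loose.
- chuck: Bystander: steel drill chuck 42 mm diameter, 56 mm high, loose, standing on the bench.
There are look-alikes about, which are no part of the job. Several things have the shape of the rest; the one meant has the colours described above. What is shaped like the gauge_rod but orange is not meant.

How it is judged:
By the outcome, as a careful person would: the job done as asked, in the order asked, and still so for the second after the job is handed in, while the arm keeps its last pose, push and grip.
It also fails if it takes over 64 s, if anything falls off the work surface, if the arm or the gripper's body presses on something with over 40 N, if the wrist force passes 120 N, or if a joint passes its speed limit or range.

## Working session

There is one attempt and no reset: what is moved stays moved. The work goes in short steps, Python scripts to look and compute and a tool call to move; the robot and the scene stay as the last step left them, time stands still between calls to the robot, and variables do not carry over. Pictures are saved under pics/ and viewed, at most 10 in all, crops included, and the job is handed in when it is done.

Besides the shell and the picture viewer there is one more tool, called after "Request:" by a JSON object that holds its "op" and its "data", one argument or row to a line. arm_command: Moves the arm, as the interface text tells. Its arguments: {"type":"object","properties":{"steps":{"type":"array"},"squeeze":{"type":"number"}},"required":["steps"]}

```bash
mkdir -p pics; python3 - <<'E'
from rig import *
import cv2
for n in("side","top"):
    im=capture(n); cv2.imwrite(f"pics/{n}0.png",im[:,:,::-1]); 
    c=get_calibration(n)
    R=cv2.Rodrigues(np.array(c["rvec"]))[0] if 'np' in globals() else __import__('cv2').Rodrigues(__import__('numpy').array(c["rvec"]))[0]
    print(n,c["intrinsics"],(-R.T@__import__('numpy').array(c["tvec"]).ravel()).round(),R.round(2).tolist())
print(sense())
E
```

```text
side [[377.77184076   0.         326.83639778]
 [  0.         377.77184076 206.52715352]
 [  0.           0.           1.        ]] [128. 861. 734.] [[-0.92, -0.4, -0.0], [-0.21, 0.5, -0.84], [0.33, -0.77, -0.55]]
top [[401.6115803    0.         321.06135164]
 [  0.         401.6115803  205.02126217]
 [  0.           0.           1.        ]] [ 398.    3. 1167.] [[0.02, -1.0, -0.0], [-0.99, -0.02, -0.1], [0.1, 0.0, -1.0]]
{'time_s': 0.1, 'joints': array([-1.44440524e+00,  3.13408799e-01,  1.49835463e+00,  4.86477404e-05,
        1.33101709e+00, -2.23374644e-01]), 'dq': array([-6.59240213e-05, -3.50149952e-04, -2.97234541e-03, -9.52693548e-04,
       -9.29501896e-04, -6.24487616e-04]), 'tau': array([ 3.14620171e-03, -4.12899649e+01, -2.60144770e+01, -1.47405262e-04,
        2.97737446e-03, -1.87954748e-05]), 'eef_pos': array([ 179.89088773, -492.99785756,  249.48718738]), 'ee_rot': array([-5.92087736e-04,  9.84747760e-01,  1.73987056e-01,  5.23862570e-05]), 'force': array([-0.61732757, -0.24076582,  0.58512777]), 'wrist_torque': array([-0.0162138 ,  0.01794525, -0.01301339]), 'grip_force': 0.0, 'grip_width': 1.0026287473846178}
```

View pics/side0.png

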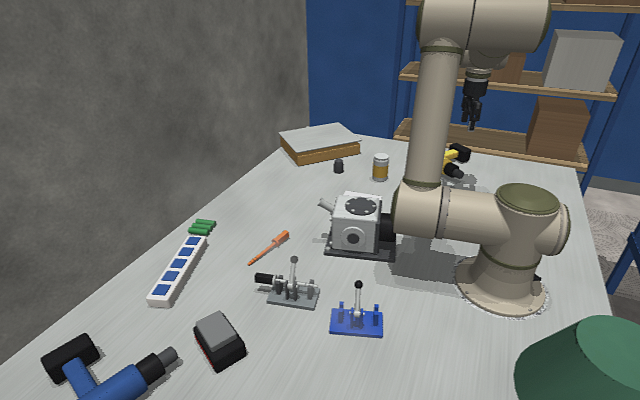

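View pics/top0.png

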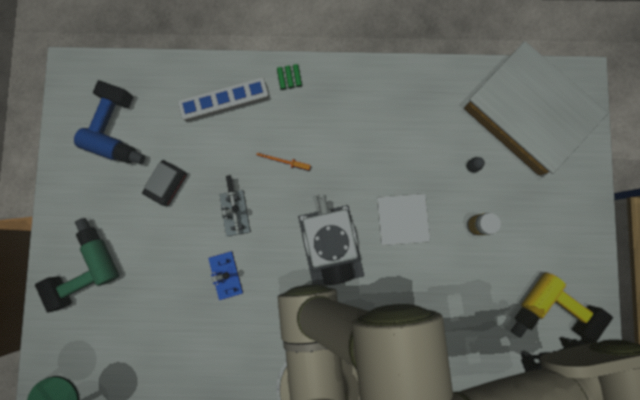

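Side view: grey rest with black handle at (265,278) and lever knob at (294,260), blue rest at (357,320), housing at (357,222) with its tube at (325,205), can (380,165), chuck (338,166), battery (220,340). 
Top view: grey rest (235,207), blue rest (226,275), housing (330,240) with its tube at (321,203), tile (403,219), orange rod (285,161).
Candidates for the rest: grey (235,207) or blue (226,275). The grey one fits, having a grey base and a black-handled rod. I'll confirm this in a crop.

```bash
cat > h.py <<'E'
import numpy as np, cv2
from scipy.spatial.transform import Rotation as Ro
from rig import *
def cal(n):
    c=get_calibration(n); return np.array(c["intrinsics"],float),np.array(c["rvec"],float).reshape(3,1),np.array(c["tvec"],float).reshape(3,1)
def proj(n,P):
    K,r,t=cal(n); return cv2.projectPoints(np.atleast_2d(np.array(P,float)),r,t,K,None)[0].reshape(-1,2)
def plane(n,uv,z):
    K,r,t=cal(n); R=cv2.Rodrigues(r)[0]; o=(-R.T@t).ravel(); d=R.T@np.linalg.solve(K,np.array([uv[0],uv[1],1.]))
    return o+d*(z-o[2])/d[2]
def tri(us,ut):
    P=[]
    for n in("side","top"):
        K,r,t=cal(n); P.append(K@np.hstack([cv2.Rodrigues(r)[0],t]))
    X=cv2.triangulatePoints(P[0],P[1],np.array(us,float).reshape(2,1),np.array(ut,float).reshape(2,1)).ravel(); return X[:3]/X[3]
def rot(): 
    q=np.array(sense()["ee_rot"]); return Ro.from_quat(q[[1,2,3,0]])
def crop(im,x0,y0,x1,y1,s): return cv2.resize(im[y0:y1,x0:x1,::-1],None,fx=s,fy=s,interpolation=cv2.INTER_CUBIC)
E
python3 - <<'E'
import sys; sys.path.insert(0,'.')
from h import *
s=capture("side");t=capture("top")
a=crop(s,245,245,325,315,5)  # 400x350
b=crop(t,205,165,265,245,5) #300x400
c=crop(s,310,185,400,265,4) 
d=crop(t,290,185,440,290,2.6)
C=np.zeros((600,800,3),np.uint8)
for im,x,y in((a,0,0),(b,410,0)): 
    h,w=min(im.shape[0],600-y),min(im.shape[1],800-x); C[y:y+h,x:x+w]=im[:h,:w]
d=crop(t,290,185,370,240,2.5);C[410:410+d.shape[0],410:410+d.shape[1]]=d
c=crop(s,310,185,400,245,4);C[360:360+c.shape[0],0:c.shape[1]]=c
cv2.imwrite("pics/c1.png",C)
# masks
g=t.astype(int)
def comps(m,n,x0,y0,x1,y1,mn=8):
    k=np.zeros(m.shape,np.uint8);k[y0:y1,x0:x1]=m[y0:y1,x0:x1]
    N,l,st,ce=cv2.connectedComponentsWithStats(k)
    for i in range(1,N):
        if st[i,4]>=mn: 
            cn=cv2.findContours((l==i).astype(np.uint8),0,1)[0][0]
            print(n,st[i].tolist(),ce[i].round(1),cv2.minAreaRect(cn))
    return
comps(t.max(2)<60,"topdark",215,165,265,245)
comps(s.max(2)<50,"sidedark",245,245,325,315)
print(t[219,403],t[230,440],t[200,321])
hb=cv2.cvtColor(t,cv2.COLOR_RGB2HSV)
tm=(np.abs(t.astype(int)-t[219,403]).max(2)<18)
comps(tm,"tile",365,180,445,260,500)
cn,_=cv2.findContours((cv2.connectedComponents(tm.astype(np.uint8))[1]==cv2.connectedComponents(tm.astype(np.uint8))[1][219,403]).astype(np.uint8),0,1)
r=cv2.minAreaRect(cn[0]);print("tile rect",r); print(plane("top",r[0],6)); print([plane("top",p,6).round(0).tolist() for p in cv2.boxPoints(r)])
E
```

```text
topdark [227, 176, 8, 16, 81] [230.  183.6] ((230.09458923339844, 183.56756591796875), (15.617903709411621, 5.589565753936768), 80.53767395019531)
topdark [235, 194, 5, 8, 26] [236.7 198.1] ((237.0, 197.5), (4.0, 7.0), 0.0)
topdark [232, 204, 7, 10, 48] [235.3 208.6] ((235.0, 208.5), (6.0, 9.0), 0.0)
topdark [227, 214, 5, 4, 17] [229.1 215.6] ((229.0, 215.5), (3.0, 4.0), 90.0)
topdark [240, 225, 5, 5, 14] [241.8 227.2] ((241.5000457763672, 227.50001525878906), (2.8284268379211426, 4.242640495300293), 45.0)
sidedark [255, 273, 18, 12, 157] [263.4 278.2] ((263.19000244140625, 278.1699523925781), (17.111984252929688, 9.333809852600098), 8.130102157592773)
sidedark [277, 283, 6, 11, 33] [280.2 287.9] ((279.8962097167969, 288.1132507324219), (3.9834558963775635, 10.988844871520996), 15.945395469665527)
sidedark [287, 289, 2, 11, 19] [287.5 294.2] ((287.5, 294.0), (10.0, 1.0), 90.0)
[135 141 140] [122 128 124] [104 110 107]
tile [365, 180, 80, 80, 5088] [402.4 222.8] ((404.5, 219.5), (79.0, 79.0), 90.0)
tile rect ((313.8946533203125, 178.749755859375), (412.6614074707031, 197.44921875), 2.8063700199127197)
[590.342641    28.80700851   6.        ]
[[322.0, 627.0, 6.0], [909.0, 641.0, 6.0], [870.0, -596.0, 6.0], [289.0, -551.0, 6.0]]
```

View pics/c1.png

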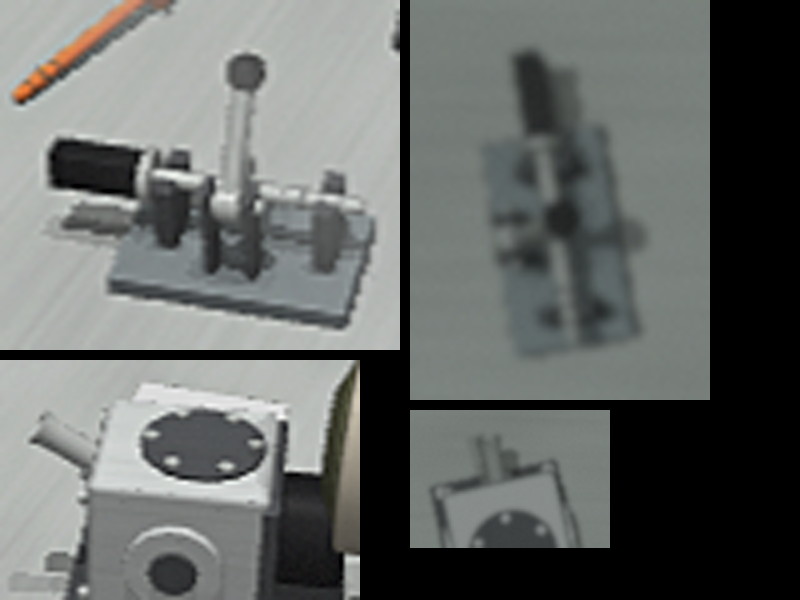

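The crop confirms it: the grey rest with its lever over the rod, black handle to +x, is the one meant. The first move goes toward it at a safe height, with the fingers closing to push the lever.

Request:
{"op": "arm_command", "data": {
  "steps": [
    [[0, 0.84, -0.55, 0, 0, 0, 0], [0, 0.84, -0.55, 0, 0, 0, 0], [0, 0.84, -0.55, 0, 0, 0, 0], [0, 0.84, -0.55, 0, 0, 0, 0], [0, 0.84, -0.55, 0, 0, 0, 0]]
  ]
}}

```text
time_s: 0.82
eef_pos: [330.8, -290.7, 250.0]
ee_rot: [0.0, 0.985, 0.174, 0.0]
force: [1.1, -0.6, -0.0]
grip_width: -0.005
grip_force: 0.0
```

```bash
python3 - <<'E'
import sys; sys.path.insert(0,'.')
from h import *
s=capture("side");t=capture("top")
# tile
roi=t[180:260,365:445].mean(2)
print("arm in way?",roi.min())
_,m=cv2.threshold(cv2.GaussianBlur(roi,(3,3),0).astype(np.uint8),0,255,cv2.THRESH_OTSU)
cn=max(cv2.findContours(m,0,1)[0],key=cv2.contourArea)
r=cv2.minAreaRect(cn);c=np.array(r[0])+[365,180];print("tile",c,r[1:],plane("top",c,6).round(1))
# cover ellipse top
g=t[205:285,290:370].mean(2)
m=((g<75)).astype(np.uint8)
N,l,st,ce=cv2.connectedComponentsWithStats(m);
for i in range(1,N):
  if st[i,4]>60:print("dark",st[i].tolist(),ce[i]+[290,205])
cn=max(cv2.findContours((l==l[242-205,331-290]).astype(np.uint8),0,1)[0],key=cv2.contourArea)
e=cv2.fitEllipse(cv2.convexHull(cn));ct=np.array(e[0])+[290,205];print("cover top",ct,e[1],plane("top",ct,142).round(1))
g=s[190:225,335:385].mean(2);m=(g<75).astype(np.uint8);l=cv2.connectedComponents(m)[1]
cn=max(cv2.findContours(m,0,1)[0],key=cv2.contourArea);e=cv2.fitEllipse(cv2.convexHull(cn));cs=np.array(e[0])+[335,190];print("cover side",cs,e[1],plane("side",cs,142).round(1))
print("mouth tri",tri((321.2,202.5),(320.4,195.8)).round(1), plane("top",(320.4,195.8),140).round(1),plane("side",(321.2,202.5),140).round(1))
print("knob",tri((294.0,259.4),(235.4,208.6)).round(1))
print("handle",tri((263.3,278.2),(230.05,183.6)).round(1),plane("top",(230.05,183.6),55).round(1))
# rod line in top: crop pts -> collar & tip
for p in((540,140),(572,335),(515,52),(545,52),(525,135),(553,135),(485,147),(603,128),(520,355),(640,333)):
    uv=((p[0]-410)/5+205-.4,p[1]/5+165-.4); print(p,plane("top",uv,45).round(1),plane("top",uv,12).round(1))
for p in((435,488),(555,462)):
    uv=((p[0]-410)/2.5+290-.3,(p[1]-410)/2.5+185-.3); print(p,plane("top",uv,130).round(1))
C=np.zeros((600,800,3),np.uint8)
a=crop(t,285,180,375,290,5);C[:550,:450]=a
b=crop(s,310,190,370,260,5);C[:350,455:755]=b
cv2.imwrite("pics/c2.png",C)
E
```

```text
arm in way? 82.0
tile [403.16207504 218.94483185] ((48.91379165649414, 48.99683380126953), 85.2363510131836) [ 477.7 -232.1    6. ]
dark [25, 21, 33, 34, 739] [330.9391069  242.54939107]
dark [18, 40, 56, 40, 1055] [336.72890995 271.58957346]
cover top [330.97476959 242.52281189] (32.70766830444336, 33.31928634643555) [404.7 -21.2 142. ]
cover side [380.07692337 220.46153831] (8.13149356842041, 39.230323791503906) [328.3  37.4 142. ]
mouth tri [521.2   6.8 134.4] [524.    8.1 140. ] [513.3  14.1 140. ]
knob [490.  233.4 105.7]
handle [566.6 265.6  41. ] [563.9 262.   55. ]
(540, 140) [539.8 261.7  45. ] [544.  269.4  12. ]
(572, 335) [430.5 239.3  45. ] [431.5 246.2  12. ]
(515, 52) [589.7 278.   45. ] [595.4 286.1  12. ]
(545, 52) [590. 261.  45.] [595.7 268.6  12. ]
(525, 135) [542.5 270.3  45. ] [546.7 278.2  12. ]
(553, 135) [542.8 254.5  45. ] [547.1 261.9  12. ]
(485, 147) [535.2 292.6  45. ] [539.3 301.1  12. ]
(603, 128) [547.3 226.5  45. ] [551.7 233.1  12. ]
(520, 355) [418.8 267.8  45. ] [419.4 275.6  12. ]
(640, 333) [432.4 201.3  45. ] [433.4 207.2  12. ]
(435, 488) [471.8  60.7 130. ]
(555, 462) [501.3 -63.2 130. ]
```

View pics/c2.png

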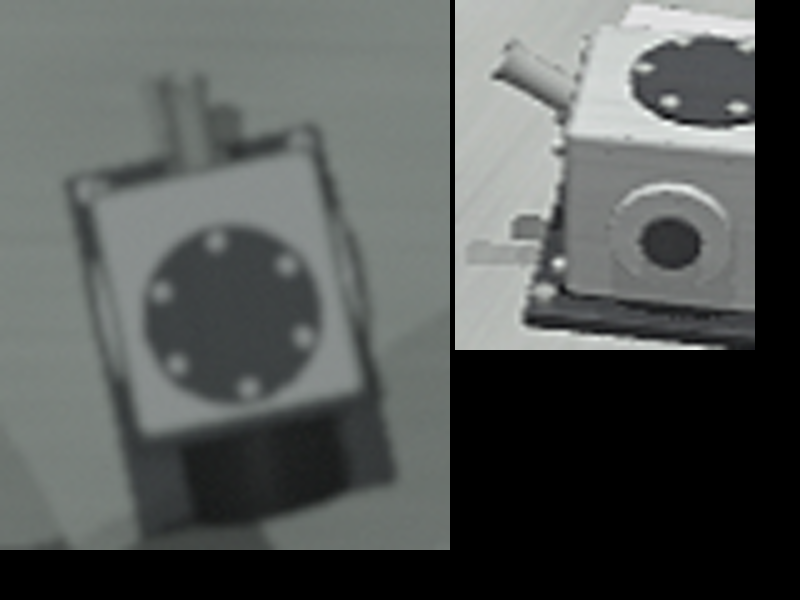

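Crop c2: the block's corners are at (92,205), (318,152), (365,385) and (142,435), the tube mouth at crop (178,78), which is top pixel (320.2,195.2). 
Estimates: rest origin about (487,248), heading 11.3°, and rod_grip about (565.5,264). I'm going to the -y side of the knob.

Request:
{"op": "arm_command", "data": {
  "steps": [
    [[0, 0, 0, 0, 0, 0, 1], [0, 0.575, -0.95, 0, 0, 0, 0], [0, 0.575, -0.95, 0, 0, 0, 0], [0, 0.575, -0.95, 0, 0, 0, 0], [0, 0.575, -0.95, 0, 0, 0, 0], [0, 0.575, -0.95, 0, 0, 0, 0], [0, 0.575, -0.95, 0, 0, 0, 0], [0, 0.575, -0.95, 0, 0, 0, 0]]
  ]
}}

```text
time_s: 1.92
eef_pos: [461.9, 75.0, 250.0]
ee_rot: [0.0, 0.995, 0.1, 0.0]
force: [0.6, -1.2, 0.8]
grip_width: -0.002
grip_force: 0.0
```

Request:
{"op": "arm_command", "data": {
  "steps": [
    [[0, 0.576, -0.953, 0, 0, 0, 0], [0, 0.576, -0.953, 0, 0, 0, 0], [0, 0, 0, 0.95, 0, 0, 0], [0, 0, 0, 0.95, 0, 0, 0], [0, 0, 0, 0.95, 0, 0, 0], [0, 0, 0, 0, 0, 0, 0]]
  ]
}}

```text
time_s: 2.68
eef_pos: [497.5, 177.8, 105.0]
ee_rot: [0.0, 0.995, 0.099, -0.003]
force: [-0.0, -0.1, 0.3]
grip_width: -0.004
grip_force: 0.0
```

```bash
python3 - <<'E'
import sys; sys.path.insert(0,'.')
from h import *
s=sense();print(s["eef_pos"],rot().as_matrix().round(3).tolist())
im=capture("side");t=capture("top")
C=np.zeros((500,760,3),np.uint8);C[:500,:500]=crop(im,240,210,340,310,5);C[:400,505:755]=crop(t,205,165,255,245,5)
cv2.imwrite("pics/c3.png",C)
# housing frame
uv=[((p[0])/5+285-.4,p[1]/5+180-.4) for p in((92,205),(318,152),(365,385),(142,435),(178,78))]
Q=np.array([plane("top",u,136) for u in uv[:4]]);print(Q.round(1).tolist(),Q.mean(0))
for a,b in((3,0),(2,1)): d=Q[b]-Q[a];print(np.degrees(np.arctan2(d[1],d[0])),np.linalg.norm(d))
for a,b in((0,1),(3,2)): d=Q[b]-Q[a];print(np.degrees(np.arctan2(d[0],-d[1])),np.linalg.norm(d))
print(plane("top",uv[4],140))
E
```

```text
[497.5145147  177.84291349 105.01701338] [[0.98, 0.198, -0.006], [0.198, -0.98, -0.001], [-0.007, -0.0, -1.0]]
[[459.4, 51.6, 136.0], [489.0, -64.3, 136.0], [370.4, -89.8, 136.0], [342.9, 23.3, 136.0]] [415.42432608 -19.78726195 136.        ]
13.628704047943705 119.88794694646091
12.123918973599425 121.39212561973147
14.353535981876771 119.54088872988045
13.653288787431725 116.34352387524274
[525.54482675   8.63650082 140.        ]
```

View pics/c3.png

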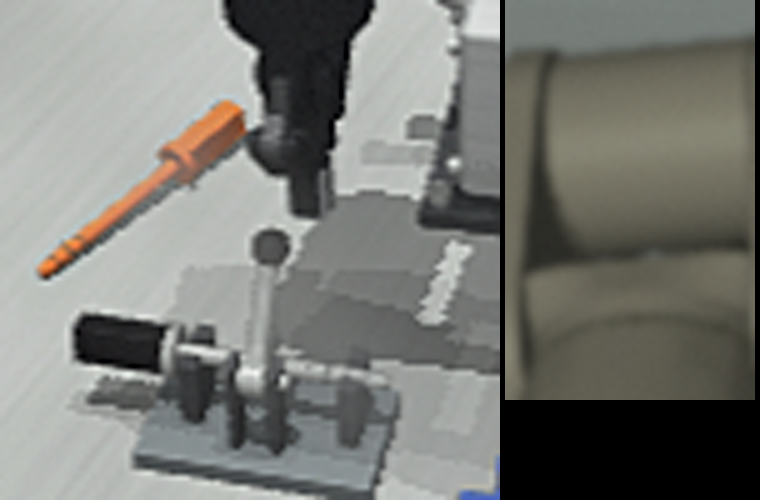

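c3: the fingers (310,200 in the crop) stand behind the knob (270,245), free of everything. Pushing the lever over toward rest +y.

Request:
{"op": "arm_command", "data": {
  "steps": [
    [[0, 0.07, -0.25, 0, 0, 0, 0], [0, 0, -0.25, 0, 0, 0, 0], [0, 0, -0.25, 0, 0, 0, 0], [0, 0, -0.25, 0, 0, 0, 0], [0, 0, -0.25, 0, 0, 0, 0], [0, 0, -0.25, 0, 0, 0, 0], [0, 0, -0.25, 0, 0, 0, 0], [0, 0, -0.25, 0, 0, 0, 0]]
  ]
}}

```text
time_s: 3.78
eef_pos: [481.9, 278.1, 107.1]
ee_rot: [0.0, 0.995, 0.1, -0.001]
force: [0.7, -1.1, -0.1]
grip_width: 0.001
grip_force: 0.8
```

Request:
{"op": "arm_command", "data": {
  "steps": [
    [[0, 0, -0.1, 0, 0, 0, 0], [0, 0, -0.1, 0, 0, 0, 0], [0, 0, 0, 0, 0, 0, 0]]
  ]
}}

```text
time_s: 4.15
eef_pos: [480.4, 287.3, 107.5]
ee_rot: [-0.0, 0.995, 0.1, -0.0]
force: [-0.1, -0.4, 0.7]
grip_width: 0.001
grip_force: 0.1
```

```bash
python3 - <<'E'
import sys; sys.path.insert(0,'.')
from h import *
im=capture("side")
cv2.imwrite("pics/c4.png",np.hstack([crop(im,240,220,320,310,5),cv2.resize(cv2.imread("pics/top0.png")[185:245,295:355],None,fx=6,fy=6,interpolation=2)[:450,:360] if 0 else np.pad(cv2.resize(cv2.imread("pics/top0.png")[185:225,300:345],None,fx=8,fy=8,interpolation=2),((0,130),(0,0),(0,0)))]))
E
```

```text
(no output)
```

View pics/c4.png

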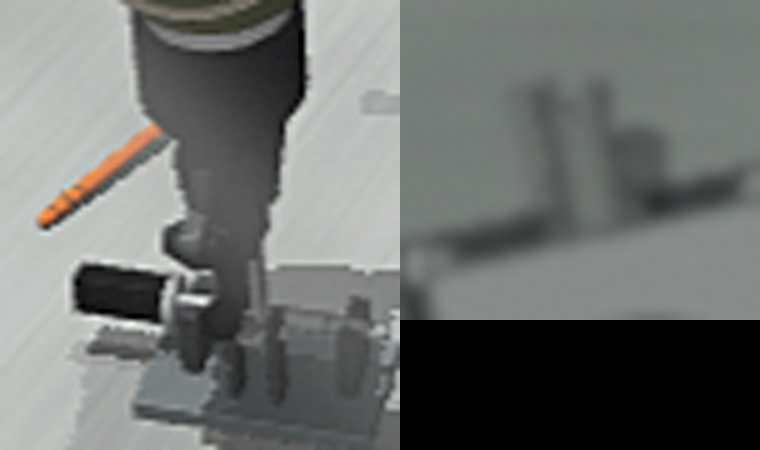

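c4: the fingers hide the lever and no stop force has shown yet. Left: gripper at (230,250). Right (top0 enlarged): tube mouth centred near (566,90), which is top px (320.3,195.8). Pushing on in small steps.

Request:
{"op": "arm_command", "data": {
  "steps": [
    [[0, 0, -0.08, 0, 0, 0, 0], [0, 0, -0.08, 0, 0, 0, 0], [0, 0, 0, 0, 0, 0, 0]]
  ]
}}

```text
time_s: 4.58
eef_pos: [479.3, 293.9, 107.7]
ee_rot: [0.001, 0.995, 0.1, 0.0]
force: [1.2, -9.7, 2.5]
grip_width: -0.001
grip_force: 4.2
```

Request:
{"op": "arm_command", "data": {
  "steps": [
    [[0, 0, -0.08, 0, 0, 0, 0], [0, 0, -0.08, 0, 0, 0, 0], [0, 0, 0, 0, 0, 0, 0]]
  ]
}}

```text
time_s: 4.95
eef_pos: [478.9, 296.6, 107.6]
ee_rot: [0.007, 0.995, 0.1, -0.0]
force: [5.4, -40.9, 7.5]
grip_width: 0.004
grip_force: 16.9
```

The stop is reached (41 N at the fingers, no further motion). Backing off, rising, opening and going above the handle.

Request:
{"op": "arm_command", "data": {
  "steps": [
    [[0, 0, 0.4, 0, 0, 0, 0], [0, 0, 0.1, -1, 0, 0, 0], [0.6, 0, 0, -1, 0, 0, 0], [0.6, 0.79, 0.29, 0, 0, 0, 0], [0.6, 0.79, 0.29, 0, 0, 0, 0], [0.6, 0, 0, 0, 0, 0, 0]]
  ]
}}

```text
time_s: 5.7
eef_pos: [567.0, 264.8, 206.6]
ee_rot: [-0.0, 0.995, 0.099, -0.0]
force: [-0.1, 0.6, -1.1]
grip_width: 0.594
grip_force: 0.0
```

```bash
python3 - <<'E'
import sys; sys.path.insert(0,'.')
from h import *
s=sense();print(s["eef_pos"],rot().as_matrix().round(3).tolist())
im=capture("side")
b=crop(im,240,240,340,320,6)
G=np.array([487.1,248.4,0]);u=np.array([.981,.196,0]);v=np.array([-.196,.981,0])
def R(x,y,z): return G+x*u+y*v+np.array([0,0,z])
pts=[R(55,8,56),R(105,8,56),R(55,8,34),R(105,8,34),R(0,69,102),R(-62.5,41,12),R(62.5,41,12),R(-62.5,-29,12)]
for p in proj("side",pts): cv2.drawMarker(b,tuple(int(x) for x in (p-[240,240]+.5)*6),(0,0,255),0,12,1)
cv2.imwrite("pics/c5.png",b)
E
```

```text
[567.04184966 264.8449005  206.5990329 ] [[0.98, 0.197, -0.0], [0.197, -0.98, 0.0], [-0.0, -0.0, -1.0]]
```

View pics/c5.png

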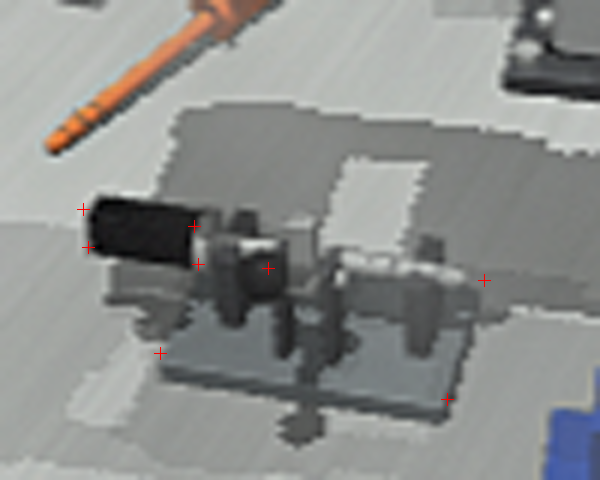

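c5: the black knob is now at crop (265,275), where +y predicts it (268,268), so the lever is right over. The handle's drawn corners agree with its image to within about a pixel. Descending to grasp.

Request:
{"op": "arm_command", "data": {
  "steps": [
    [[0.6, 0, 0, 0.8, 0, 0, 0], [0.6, 0, 0, 0.8, 0, 0, 0], [0.6, 0, 0, 0.8, 0, 0, 0], [0.6, 0, 0, 0.6, 0, 0, 0], [0.6, 0, 0, 0.22, 0, 0, 0], [0.6, 0, 0, 0, 0, 0, 0]]
  ]
}}

```text
time_s: 6.5
eef_pos: [565.1, 265.9, 46.9]
ee_rot: [-0.0, 0.995, 0.1, -0.0]
force: [0.0, 0.0, -0.3]
grip_width: 0.598
grip_force: 0.0
```

Request:
{"op": "arm_command", "data": {
  "steps": [
    [[0, 0, 0, 0, 0, 0, 0], [0, 0, 0, 0, 0, 0, 0], [0, 0, 0, 0, 0, 0, 0], [0, 0, 0, 0, 0, 0, 0]]
  ],
  "squeeze": 50
}}

```text
time_s: 7.0
eef_pos: [565.8, 265.9, 47.5]
ee_rot: [-0.0, 0.995, 0.1, 0.001]
force: [-0.1, 2.0, 6.7]
grip_width: 0.175
grip_force: 53.0
```

Gripped: the width is about 15 mm. Lifting straight up.

Request:
{"op": "arm_command", "data": {
  "steps": [
    [[0, 0, 0, -0.2, 0, 0, 0], [0, 0, 0, -0.4, 0, 0, 0], [0, 0, 0, -0.8, 0, 0, 0], [0, 0, 0, -0.8, 0, 0, 0], [0, 0, 0, -0.8, 0, 0, 0], [0, 0, 0, 0, 0, 0, 0]]
  ]
}}

```text
time_s: 7.75
eef_pos: [566.5, 265.5, 200.1]
ee_rot: [-0.0, 0.995, 0.1, 0.003]
force: [-0.5, 0.1, -1.1]
grip_width: 0.175
grip_force: 52.1
```

```bash
python3 - <<'E'
import sys; sys.path.insert(0,'.')
from h import *
s=sense();p=s["eef_pos"];M=rot().as_matrix();print(p,s["force"],M.round(3).tolist())
im=capture("side");t=capture("top")
b=crop(im,220,170,340,270,5);c=crop(t,215,160,255,240,4) 
for q in proj("side",[p,p-31*M[:,0],p-141*M[:,0]]): cv2.drawMarker(b,tuple(int(x) for x in (q-[220,170]+.5)*5),(0,0,255),0,12,1)
C=np.zeros((500,765,3),np.uint8);C[:,:600]=b;C[:320,605:765]=c;cv2.imwrite("pics/c6.png",C)
# tube mouth refinement from the first pictures: predicted mouth/axis for housing yaw
for yaw,mx,my in((13.4,522,6),):
    ax=np.array([np.cos(np.radians(yaw))*.866,np.sin(np.radians(yaw))*.866,.5]);m=np.array([mx,my,140.])
    print("side",proj("side",[m,m-40*ax]).round(1).tolist(),"top",proj("top",[m,m-40*ax]).round(1).tolist())
E
```

```text
[566.47193853 265.52625658 200.07680027] [-0.49488055  0.06351774 -1.1042211 ] [[0.98, 0.198, 0.006], [0.198, -0.98, 0.001], [0.006, 0.0, -1.0]]
side [[319.6, 200.5], [331.2, 207.3]] top [[321.2, 196.6], [324.0, 210.3]]
```

View pics/c6.png

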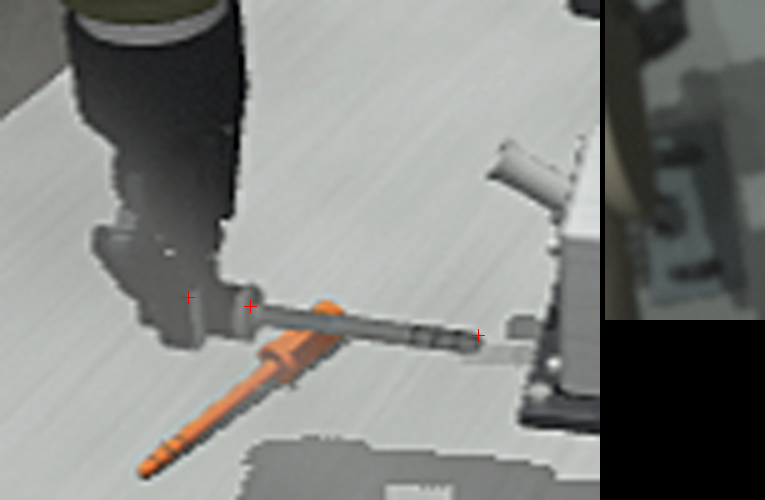

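c6: rod held level with its tip at crop (478,342), near the prediction (478,335), so it hangs about 2–3 mm under the TCP. The tube mouth is at crop (498,161), side px (319.2,201.8), and the rest is left behind. Next I work out the tilt and approach moves.

```bash
cat >> h.py <<'E'
def frame(yaw,el):
    y,e=np.radians(yaw),np.radians(el); x=np.array([np.cos(y)*np.cos(e),np.sin(y)*np.cos(e),np.sin(e)]); yy=np.array([np.sin(y),-np.cos(y),0]); return np.column_stack([x,yy,np.cross(x,yy)])
def togo(p,F):
    s=sense(); M=rot(); print("turn/.15",((M.inv()*Ro.from_matrix(F)).as_rotvec()/.15).round(3),"shift/50 in goal frame",(F.T@(np.array(p)-s["eef_pos"])/50).round(3),"norm",np.linalg.norm(np.array(p)-s["eef_pos"]).round(1),"F",s["force"].round(1))
MOUTH=np.array([523,7.3,140.]); TF=frame(13.4,30)
def tgt(ax,m=MOUTH): return m+TF[:,0]*(141+ax)-TF[:,2]*2.5   # tip ax mm out of the mouth
E
python3 - <<'E'
import sys; sys.path.insert(0,'.')
from h import *
print(tgt(30)); togo(tgt(30),TF)
E
```

```text
[665.84274464  41.32994188 227.66506351]
turn/.15 [ 0.062  3.496 -0.222] shift/50 in goal frame [ 1.114  4.823 -0.087] norm 247.5 F [-1.  -0.1 -2.1]
```

Request:
{"op": "arm_command", "data": {
  "steps": [
    [[0, 0, 0, 0, 0.015, 0.874, -0.055], [0, 0, 0, 0, 0.015, 0.874, -0.055], [0, 0, 0, 0, 0.015, 0.874, -0.055], [0, 0, 0, 0, 0.015, 0.874, -0.055], [0, 0.2, 0.6, -0.01, 0, 0, 0], [0, 0.2, 0.8, -0.02, 0, 0, 0], [0, 0.2, 0.8, -0.02, 0, 0, 0], [0, 0.2, 0.8, -0.02, 0, 0, 0]]
  ]
}}

```text
time_s: 8.85
eef_pos: [631.8, 125.9, 217.9]
ee_rot: [-0.03, 0.96, 0.113, 0.256]
force: [0.3, 1.1, -0.3]
grip_width: 0.177
grip_force: 52.0
```

Request:
{"op": "arm_command", "data": {
  "steps": [
    [[0, 0.2, 0.8, -0.01, 0, 0, 0], [0, 0.1, 0.6, 0, 0, 0, 0], [0, 0, 0.4, 0, 0, 0, 0], [0, 0, 0, 0, 0, 0, 0], [0, 0, 0, 0, 0, 0, 0]]
  ]
}}

```text
time_s: 9.48
eef_pos: [664.8, 43.2, 226.4]
ee_rot: [-0.031, 0.959, 0.113, 0.256]
force: [-0.3, 0.5, -1.6]
grip_width: 0.178
grip_force: 52.0
```

```bash
python3 - <<'E'
import sys; sys.path.insert(0,'.')
from h import *
togo(tgt(30),TF); p=sense()["eef_pos"];M=rot().as_matrix()
im=capture("side");t=capture("top")
b=crop(im,250,160,340,230,6);c=crop(t,295,150,345,230,4) 
for P,col in((tgt(-141)+0*p,(0,255,0)),(MOUTH,(0,255,0)),(p-141*M[:,0]+2.5*M[:,2],(0,0,255)),(p-31*M[:,0]+2.5*M[:,2],(0,0,255))):
    q=proj("side",P)[0];cv2.drawMarker(b,tuple(int(x) for x in (q-[250,160]+.5)*6),col,0,12,1)
    q=proj("top",P)[0];cv2.drawMarker(c,tuple(int(x) for x in (q-[295,150]+.5)*4),col,0,12,1)
C=np.zeros((420,745,3),np.uint8);C[:,:540]=b;C[:320,545:745]=c;cv2.imwrite("pics/c7.png",C)
cv2.imwrite("pics/side7.png",im[:,:,::-1])
E
```

```text
turn/.15 [-0.006  0.007 -0.003] shift/50 in goal frame [ 0.023  0.041 -0.017] norm 2.5 F [-0.3  0.5 -1.6]
```

View pics/c7.png

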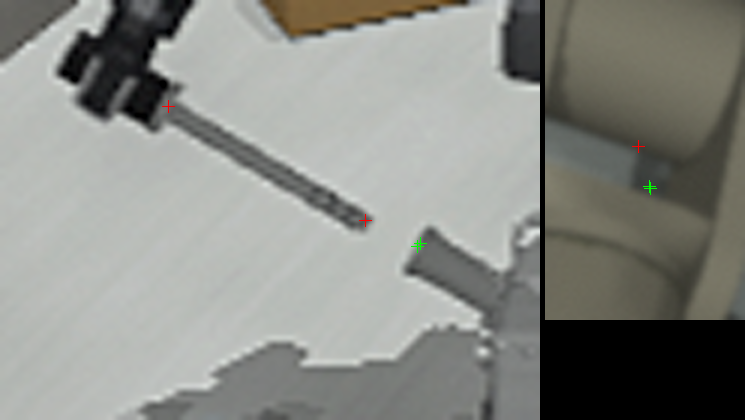

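c7: rod tip at crop (362,223), mouth face centred at (420,251). Both match the predictions once the outstanding 2 mm tool-y shift and 0.85 mm z shift are made, so I correct those and go to the mouth gently.

Request:
{"op": "arm_command", "data": {
  "steps": [
    [[0, 0.02, 0.04, -0.02, 0, 0, 0], [0, -0.2, 0, 0, 0, 0, 0], [0, -0.2, 0, 0, 0, 0, 0], [0, -0.1, 0, 0, 0, 0, 0], [0, -0.1, 0, 0, 0, 0, 0], [0, -0.1, 0, 0, 0, 0, 0], [0, 0, 0, 0, 0, 0, 0]]
  ]
}}

```text
time_s: 10.45
eef_pos: [636.5, 33.7, 211.2]
ee_rot: [-0.03, 0.959, 0.112, 0.257]
force: [-0.7, -0.3, -0.9]
grip_width: 0.179
grip_force: 52.0
```

```bash
python3 - <<'E'
import sys; sys.path.insert(0,'.')
from h import *
togo(tgt(-110),TF)
im=capture("side");cv2.imwrite("pics/c8.png",crop(im,270,180,345,230,8))
E
```

```text
turn/.15 [-0.    -0.004 -0.003] shift/50 in goal frame [-2.11  -0.013  0.017] norm 105.5 F [-0.7 -0.3 -0.9]
```

View pics/c8.png

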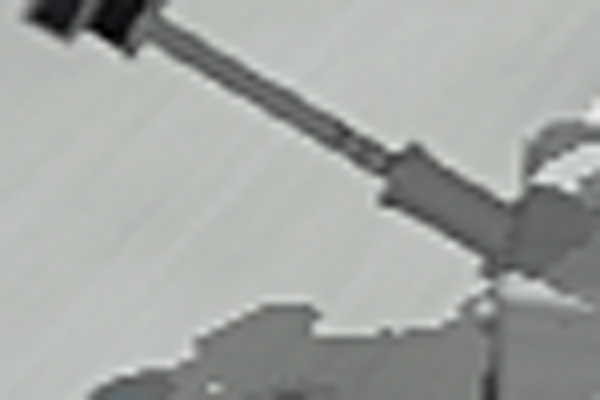

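c8: the rod enters the mouth centrally, with its axis at about (397,175) against the mouth centre (397,172), and no force. That was the tenth picture, so from here I go by forces and numbers.

Request:
{"op": "arm_command", "data": {
  "steps": [
    [[0, -0.1, 0, 0, 0, 0, 0], [0, -0.1, 0, 0, 0, 0, 0], [0, -0.1, 0, 0, 0, 0, 0], [0, -0.1, 0, 0, 0, 0, 0], [0, 0, 0, 0, 0, 0, 0]]
  ]
}}

```text
time_s: 11.12
eef_pos: [619.6, 29.7, 201.1]
ee_rot: [-0.03, 0.959, 0.112, 0.257]
force: [-0.4, -0.5, -0.8]
grip_width: 0.174
grip_force: 52.0
```

Request:
{"op": "arm_command", "data": {
  "steps": [
    [[0, -0.1, 0, 0, 0, 0, 0], [0, -0.1, 0, 0, 0, 0, 0], [0, -0.1, 0, 0, 0, 0, 0], [0, -0.1, 0, 0, 0, 0, 0], [0, -0.1, 0, 0, 0, 0, 0], [0, -0.1, 0, 0, 0, 0, 0], [0, 0, 0, 0, 0, 0, 0]]
  ]
}}

```text
time_s: 12.0
eef_pos: [594.3, 23.7, 186.1]
ee_rot: [-0.03, 0.959, 0.112, 0.257]
force: [0.3, -0.1, -0.5]
grip_width: 0.179
grip_force: 52.0
```

```bash
python3 - <<'E'
import sys; sys.path.insert(0,'.')
from h import *
togo(tgt(-110),TF); s=sense();print(s["wrist_torque"],(TF.T@s["force"]).round(2))
E
```

```text
turn/.15 [-0.    -0.004 -0.003] shift/50 in goal frame [-1.109 -0.012  0.017] norm 55.4 F [ 0.3 -0.1 -0.5]
[-0.08365216  0.26625217 -0.01542542] [-0.02  0.16  0.6 ]
```

Request:
{"op": "arm_command", "data": {
  "steps": [
    [[0, -0.1, 0, 0, 0, 0, 0], [0, -0.1, 0, 0, 0, 0, 0], [0, -0.1, 0, 0, 0, 0, 0], [0, -0.1, 0, 0, 0, 0, 0], [0, -0.1, 0, 0, 0, 0, 0], [0, -0.1, 0, 0, 0, 0, 0], [0, -0.1, 0, 0, 0, 0, 0], [0, 0, 0, 0, 0, 0, 0]]
  ]
}}

```text
time_s: 13.0
eef_pos: [564.8, 16.6, 168.5]
ee_rot: [-0.03, 0.959, 0.112, 0.257]
force: [0.2, 1.0, -0.2]
grip_width: 0.18
grip_force: 52.0
```

Request:
{"op": "arm_command", "data": {
  "steps": [
    [[0, -0.1, 0, 0, 0, 0, 0], [0, -0.08, 0, 0, 0, 0, 0], [0, -0.06, 0, 0, 0, 0, 0], [0, 0, 0, 0, 0, 0, 0]]
  ]
}}

```text
time_s: 13.5
eef_pos: [554.9, 14.3, 162.6]
ee_rot: [-0.03, 0.959, 0.112, 0.257]
force: [-0.3, -0.3, -1.4]
grip_width: 0.18
grip_force: 52.0
```

```bash
python3 - <<'E'
import sys; sys.path.insert(0,'.')
from h import *
togo(tgt(-110),TF); s=sense();print(s["wrist_torque"],(TF.T@s["force"]).round(2))
E
```

```text
turn/.15 [-0.    -0.004 -0.003] shift/50 in goal frame [-0.171 -0.012  0.016] norm 8.6 F [-0.3 -0.3 -1.4]
[0.01609572 0.29944751 0.06938485] [-1.    0.27  1.05]
```

Request:
{"op": "arm_command", "data": {
  "steps": [
    [[0, -0.04, 0, 0, 0, 0, 0], [0, -0.04, 0, 0, 0, 0, 0], [0, 0, 0, 0, 0, 0, 0]]
  ]
}}

```text
time_s: 13.88
eef_pos: [551.5, 13.5, 160.7]
ee_rot: [-0.03, 0.959, 0.113, 0.257]
force: [0.5, -0.4, -1.4]
grip_width: 0.177
grip_force: 52.0
```

Request:
{"op": "arm_command", "data": {
  "steps": [
    [[0, -0.04, 0, 0, 0, 0, 0], [0, 0, 0, 0, 0, 0, 0]]
  ]
}}

```text
time_s: 14.12
eef_pos: [549.9, 13.1, 159.6]
ee_rot: [-0.03, 0.959, 0.113, 0.257]
force: [-0.2, -0.5, -0.5]
grip_width: 0.176
grip_force: 52.0
```

Request:
{"op": "arm_command", "data": {
  "steps": [
    [[0, -0.03, 0, 0, 0, 0, 0], [0, 0, 0, 0, 0, 0, 0]]
  ]
}}

```text
time_s: 14.38
eef_pos: [549.2, 12.8, 159.5]
ee_rot: [-0.03, 0.959, 0.112, 0.258]
force: [4.2, 2.2, 0.3]
grip_width: 0.177
grip_force: 51.7
```

Request:
{"op": "arm_command", "data": {
  "steps": [
    [[0, -0.02, 0, 0, 0, 0, 0], [0, 0, 0, 0, 0, 0, 0]]
  ]
}}

```text
time_s: 14.62
eef_pos: [549.1, 12.7, 159.6]
ee_rot: [-0.03, 0.959, 0.112, 0.259]
force: [10.1, 5.2, -1.2]
grip_width: 0.175
grip_force: 51.3
```

```bash
python3 - <<'E'
import sys; sys.path.insert(0,'.')
from h import *
togo(tgt(-110),TF); s=sense();print(s["wrist_torque"],(TF.T@s["force"]).round(2))
im=capture("side")
# bright gap check: pixels along the tube axis around the mouth, collar vs tube
cv2.imwrite("pics/side9.png",im[:,:,::-1])
ax=TF[:,0]
for d in range(-16,20,2):
    q=proj("side",MOUTH+ax*d)[0]+[.2,1.0]; print(d,q.round(1),cv2.getRectSubPix(im[:,:,::-1].copy(),(1,1),tuple(q))[0,0].tolist())
E
```

```text
turn/.15 [ 0.007 -0.029 -0.003] shift/50 in goal frame [-0.037 -0.016  0.023] norm 2.3 F [10.1  5.2 -1.2]
[ 0.72147165 -1.23132007  0.27667671] [ 8.92 -2.74  6.55]
-16 [324.  204.4] [109, 110, 108]
-14 [323.4 204. ] [106, 108, 106]
-12 [322.8 203.7] [105, 107, 106]
-10 [322.2 203.4] [105, 108, 106]
-8 [321.6 203. ] [106, 109, 106]
-6 [321.1 202.7] [106, 109, 107]
-4 [320.5 202.3] [105, 108, 106]
-2 [319.9 202. ] [108, 110, 108]
0 [319.3 201.7] [109, 110, 108]
2 [318.7 201.3] [111, 112, 111]
4 [318.1 201. ] [110, 112, 110]
6 [317.6 200.6] [86, 88, 86]
8 [317.  200.3] [39, 39, 38]
10 [316.4 200. ] [20, 19, 19]
12 [315.8 199.6] [21, 20, 20]
14 [315.2 199.3] [22, 20, 20]
16 [314.6 198.9] [22, 21, 21]
18 [314.1 198.6] [24, 24, 24]
```

The collar is seated: 9 N axial, motion stopped, and in the image the handle starts about 6–7 mm beyond the mouth, which is the collar's thickness. One small hold, then I draw it out.

Request:
{"op": "arm_command", "data": {
  "steps": [
    [[0, -0.01, 0, 0, 0, 0, 0], [0, 0, 0, 0, 0, 0, 0], [0, 0, 0, 0, 0, 0, 0]]
  ]
}}

```text
time_s: 15.05
eef_pos: [549.1, 12.6, 159.7]
ee_rot: [-0.03, 0.959, 0.112, 0.26]
force: [12.6, 7.5, -0.0]
grip_width: 0.175
grip_force: 51.1
```

Request:
{"op": "arm_command", "data": {
  "steps": [
    [[0, 0.08, 0, 0, 0, 0, 0], [0, 0.1, 0, 0, 0, 0, 0], [0, 0.2, 0, 0, 0, 0, 0], [0, 0.2, 0, 0, 0, 0, 0], [0, 0.2, 0, 0, 0, 0, 0], [0, 0.2, 0, 0, 0, 0, 0]]
  ]
}}

```text
time_s: 15.8
eef_pos: [589.3, 22.5, 183.1]
ee_rot: [-0.03, 0.959, 0.113, 0.257]
force: [-0.2, -0.9, -1.3]
grip_width: 0.18
grip_force: 52.0
```

```bash
python3 - <<'E'
import sys; sys.path.insert(0,'.')
from h import *
togo(tgt(40),TF); s=sense();print(s["wrist_torque"],(TF.T@s["force"]).round(2))
E
```

```text
turn/.15 [-0.    -0.006 -0.002] shift/50 in goal frame [ 2.011 -0.012  0.016] norm 100.6 F [-0.2 -0.9 -1.3]
[-0.09784997  0.27396034 -0.02031894] [-1.03  0.81  0.9 ]
```

Request:
{"op": "arm_command", "data": {
  "steps": [
    [[0, 0.3, 0, 0, 0, 0, 0], [0, 0.3, 0, 0, 0, 0, 0], [0, 0.3, 0, 0, 0, 0, 0], [0, 0.3, 0, 0, 0, 0, 0], [0, 0.3, 0, 0, 0, 0, 0], [0, 0.3, 0, 0, 0, 0, 0], [0, 0.3, 0, 0, 0, 0, 0], [0, 0, 0, 0, 0, 0, 0]]
  ]
}}

```text
time_s: 16.8
eef_pos: [677.7, 43.6, 235.7]
ee_rot: [-0.03, 0.959, 0.113, 0.258]
force: [-0.3, -0.2, -0.8]
grip_width: 0.177
grip_force: 52.0
```

```bash
python3 - <<'E'
import sys; sys.path.insert(0,'.')
from h import *
im=capture("side"); g=im.max(2)
p=sense()["eef_pos"];M=rot().as_matrix();print(p)
# rod silhouette: dark pixels across predicted axis
for d in (60,80,100,120,135,139,143):
    c=proj("side",p-M[:,0]*d+2.5*M[:,2])[0]; e=proj("side",p-M[:,0]*(d+5)+2.5*M[:,2])[0]-c; n=np.array([-e[1],e[0]])/np.linalg.norm(e)
    v=[int(cv2.getRectSubPix(g.astype(np.float32),(1,1),tuple((c+n*k).tolist()))[0,0]) for k in np.arange(-4,4.1,.5)]
    w=np.clip(max(v)-25-np.array(v),0,None);print(d,c.round(1),"off px",(w@np.arange(-4,4.1,.5)/w.sum()).round(2) if w.sum() else None,v)
# level target: tip over tile, heading as now
L=np.array([477.7,-232.1,6])
for yaw in (13.4,0,-26,-40):
    F=frame(yaw,0);q=L+[0,0,102.5]+141*F[:,0];print(yaw,q.round(1),np.hypot(q[0],q[1]).round()); togo(q,F)
print(sense()["joints"])
E
```

```text
[677.11179496  43.50018082 235.05326755]
60 [282.3 178.9] off px 0.3 [186, 186, 188, 191, 182, 146, 108, 102, 103, 105, 100, 107, 136, 171, 181, 185, 184]
80 [288.3 182.4] off px 0.52 [188, 190, 192, 193, 190, 173, 132, 101, 104, 109, 106, 107, 127, 168, 199, 195, 192]
100 [294.3 185.9] off px 0.28 [189, 190, 193, 197, 188, 148, 106, 101, 104, 107, 103, 108, 137, 177, 188, 191, 190]
120 [300.2 189.4] off px 0.52 [193, 194, 196, 198, 195, 178, 123, 89, 89, 88, 89, 96, 119, 166, 198, 196, 192]
135 [304.7 192. ] off px 0.51 [195, 196, 197, 200, 190, 160, 120, 101, 98, 99, 99, 102, 122, 156, 182, 196, 194]
139 [305.9 192.6] off px 0.65 [192, 192, 192, 195, 196, 181, 153, 121, 102, 98, 98, 90, 134, 182, 199, 195, 193]
143 [307.  193.3] off px 0.31 [192, 193, 194, 195, 197, 195, 180, 157, 155, 156, 156, 174, 203, 199, 196, 194, 194]
13.4 [ 614.9 -199.4  108.5] 646.0
turn/.15 [-2.000e-03 -3.493e+00 -0.000e+00] shift/50 in goal frame [-2.337  4.438  2.531] norm 280.9 F [-0.4  0.1 -1.2]
0 [ 618.7 -232.1  108.5] 661.0
turn/.15 [-0.41  -3.477  1.523] shift/50 in goal frame [-1.168  5.512  2.531] norm 308.8 F [-0.4  0.1 -1.2]
-26 [ 604.4 -293.9  108.5] 672.0
turn/.15 [-1.202 -3.353  4.477] shift/50 in goal frame [1.652 6.702 2.531] norm 367.6 F [-0.4  0.1 -1.2]
-40 [ 585.7 -322.7  108.5] 669.0
turn/.15 [-1.628 -3.234  6.066] shift/50 in goal frame [3.308 6.786 2.531] norm 398.1 F [-0.4  0.1 -1.2]
[-0.17988689  0.43261254  1.45216582  0.28710928  0.79109966  1.00287598]
```

The rod is out and straight in the grip (tip about 43 mm from the mouth). Now leveling, then moving over the tile at height and down.

Request:
{"op": "arm_command", "data": {
  "steps": [
    [[0, 0, 0, 0, 0, -0.873, 0], [0, 0, 0, 0, 0, -0.873, 0], [0, 0, 0, 0, 0, -0.873, 0], [0, 0, 0, 0, 0, -0.873, 0], [0, -0.3, 0.6, 0, 0, 0, 0], [0, -0.4, 0.8, 0, 0, 0, 0], [0, -0.5, 0.8, 0, 0, 0, 0], [0, -0.5, 0.8, 0, 0, 0, 0]]
  ]
}}

```text
time_s: 17.85
eef_pos: [628.2, -123.5, 234.8]
ee_rot: [-0.0, 0.993, 0.117, 0.0]
force: [1.0, -0.5, -2.3]
grip_width: 0.175
grip_force: 52.0
```

Request:
{"op": "arm_command", "data": {
  "steps": [
    [[0, -0.4, 0.8, 0, 0, 0, 0], [0, -0.2, 0.6, 0.3, 0, 0, 0], [0, 0, 0, 0.6, 0, 0, 0], [0, 0, 0, 0.6, 0, 0, 0], [0, 0, 0, 0.6, 0, 0, 0], [0, 0, 0, 0.4, 0, 0, 0], [0, 0, 0, 0, 0, 0, 0], [0, 0, 0, 0, 0, 0, 0]]
  ]
}}

```text
time_s: 18.85
eef_pos: [616.5, -197.4, 111.2]
ee_rot: [0.0, 0.993, 0.117, 0.001]
force: [0.2, -0.0, -0.6]
grip_width: 0.177
grip_force: 52.0
```

```bash
python3 - <<'E'
import sys; sys.path.insert(0,'.')
from h import *
F=frame(13.4,0);q=np.array([477.7,-232.1,108.5])+141*F[:,0];togo(q,F)
s=sense();p=s["eef_pos"];M=rot().as_matrix();print(p,s["grip_width"],s["grip_force"],M[:,0].round(4))
for n in("side","top"):
    g=capture(n).max(2).astype(np.float32)
    for d in (60,90,120,137,141,145):
        c,e=proj(n,[p-M[:,0]*d+2.5*M[:,2],p-M[:,0]*(d+5)+2.5*M[:,2]]); e=e-c; m=np.array([-e[1],e[0]])/np.linalg.norm(e)
        print(n,d,c.round(1),[int(cv2.getRectSubPix(g,(1,1),tuple((c+m*k).tolist()))[0,0]) for k in np.arange(-4,4.1,.5)])
E
```

```text
turn/.15 [ 0.004 -0.011 -0.002] shift/50 in goal frame [-0.041  0.031  0.055] norm 3.7 F [ 0.2 -0.  -0.6]
[ 616.48323778 -197.43826156  111.22821693] 0.17722994915085546 51.96530342102051 [0.9728 0.2314 0.0017]
side 60 [336.  175.1] [49, 43, 51, 97, 140, 172, 191, 178, 161, 125, 100, 113, 132, 170, 197, 194, 191]
side 90 [344.6 175.8] [190, 190, 190, 193, 196, 176, 144, 131, 128, 114, 94, 109, 142, 168, 189, 194, 190]
side 120 [353.2 176.5] [190, 192, 192, 192, 197, 199, 159, 120, 112, 103, 80, 62, 132, 200, 196, 192, 191]
side 137 [358.1 176.9] [189, 189, 189, 192, 194, 181, 163, 150, 139, 118, 96, 119, 150, 172, 192, 195, 193]
side 141 [359.3 177. ] [189, 189, 189, 190, 192, 192, 193, 174, 153, 124, 94, 139, 186, 190, 194, 192, 191]
side 145 [360.5 177.1] [189, 189, 189, 191, 192, 193, 193, 190, 186, 180, 177, 187, 195, 193, 191, 189, 189]
top 60 [403.1 186.1] [103, 103, 103, 104, 104, 105, 105, 104, 105, 105, 105, 105, 105, 106, 106, 105, 106]
top 90 [405.7 197.1] [99, 100, 101, 102, 102, 103, 103, 102, 102, 103, 104, 104, 103, 103, 104, 104, 105]
top 120 [408.4 208.1] [93, 94, 94, 95, 96, 97, 97, 98, 99, 99, 99, 99, 100, 101, 101, 101, 101]
top 137 [409.9 214.3] [80, 83, 85, 86, 87, 89, 90, 91, 92, 92, 93, 94, 95, 95, 95, 96, 97]
top 141 [410.2 215.8] [77, 79, 80, 82, 83, 85, 86, 87, 88, 90, 91, 92, 93, 93, 94, 95, 96]
top 145 [410.6 217.3] [79, 75, 77, 78, 80, 81, 83, 84, 85, 87, 88, 90, 91, 91, 91, 92, 93]
```

Side profile: the rod runs level along the predicted line, with its tip 141–143 mm from the TCP. A small final correction, then settling.

Request:
{"op": "arm_command", "data": {
  "steps": [
    [[0, -0.04, 0.03, 0.05, 0, 0, 0], [0, 0, 0, 0, 0, 0, 0], [0, 0, 0, 0, 0, 0, 0], [0, 0, 0, 0, 0, 0, 0], [0, 0, 0, 0, 0, 0, 0]]
  ]
}}

```text
time_s: 19.58
eef_pos: [614.7, -199.2, 107.8]
ee_rot: [-0.0, 0.993, 0.117, 0.0]
force: [0.4, 0.3, -1.2]
grip_width: 0.179
grip_force: 52.0
```

```bash
python3 - <<'E'
import sys; sys.path.insert(0,'.')
from h import *
F=frame(13.4,0);togo(np.array([477.7,-232.1,108.5])+141*F[:,0],F);print(abs(sense()["dq"]).max())
print(finish_job())
E
```

```text
turn/.15 [-0.001 -0.005 -0.002] shift/50 in goal frame [ 0.002  0.006 -0.014] norm 0.8 F [ 0.4  0.3 -1.2]
0.002108186224197366
the job is handed in; nothing more can be done
None
```

I handed the job in at about 19.6 s: lever swung to its stop, rod seated in the dip tube until its collar stopped (about 13 N), then drawn out and held level and still, tip about 10 cm above the tile's middle; no verdict came back.

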